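# Find the loose seal by shaking three tins

### The job

Three sealed tins stand round the back of the turntable, and in one of them the bronze seal has slipped out of its padding. Take the upright post at the rim and turn the turntable half a turn, counter-clockwise seen from above, to its click stop, so that the tins come round to the front; then, working along the row from the robot's left to its right, lift each tin well clear, shake it briskly to and fro and stand it back on its own felt pad. Finish with the one that rattled gripped in the hand: hold it out to the visitor across the table, still and level, about 20 cm above the table over the far side of the turntable beyond its hub, and end the program while holding it there, with the other two tins standing on their pads, the turntable still at its stop and everything else left undisturbed.

Things in the scene. Friction and masses are not known exactly. Their poses are not given: they have to be found in the camera images.
- turntable (a joint): angle of the round wooden turntable (380 mm across, top 42 mm above the table) about its vertical hub; 0 at the start with the tins at the back, grows counter-clockwise seen from above, 3.14 at the half-turn stop. A ball catch holds it at both stops (about 3 N at the post to break out) and snaps it home from 0.025 rad away; a solid stop lies at 3.18. In between it turns lightly and stays where left. Smooth turning keeps what rides on it in place
- hub (a point): centre of the turntable's top at its hub, 42 mm above the table (low brass boss, 9 mm high). This frame does not turn with the turntable: its x points away from the robot within 0.25 rad, towards the visitor; beyond the hub means positive x here
- post_grip (a point): the height to grip the turntable's upright wooden post, on its axis, 46 mm above the tray; the post is round, 18 mm thick, 70 mm tall, 160 mm from the hub at the rim on the robot's left at the start. Half a turn takes it round the robot's side to the right; it can pivot between the fingers
- tin_1: sealed tin 1, 54 mm across (its x), 90 mm long (its y), 44 mm high, origin at the centre of its underside; all look alike. Stands on the pad that is leftmost (robot's view) after the half turn. About 0.3 kg with contents. Grip it across the 54 mm, anywhere along its sides. In one of the three a bronze seal (0.2 kg) lies loose and a brisk shake (over 0.2 m/s) slides it, 42 mm along y, 22 mm along x; in the others it is packed tight.
- tin_2: sealed tin 2, 54 mm across (its x), 90 mm long (its y), 44 mm high, origin at the centre of its underside; all look alike. Stands on the middle pad. About 0.3 kg with contents. Grip it across the 54 mm, anywhere along its sides. In one of the three a bronze seal (0.2 kg) lies loose and a brisk shake (over 0.2 m/s) slides it, 42 mm along y, 22 mm along x; in the others it is packed tight.
- tin_3: sealed tin 3, 54 mm across (its x), 90 mm long (its y), 44 mm high, origin at the centre of its underside; all look alike. Stands on the pad that is rightmost (robot's view) after the half turn. About 0.3 kg with contents. Grip it across the 54 mm, anywhere along its sides. In one of the three a bronze seal (0.2 kg) lies loose and a brisk shake (over 0.2 m/s) slides it, 42 mm along y, 22 mm along x; in the others it is packed tight.
- pad_1 (a point): centre of the left (after the half turn) felt pad on the turntable's top (pad 66 x 96 mm, flat), where tin_1 belongs; x and y as the tin's. It moves with the turntable
- pad_2 (a point): centre of the middle felt pad on the turntable's top (pad 66 x 96 mm, flat), where tin_2 belongs; x and y as the tin's. It moves with the turntable
- pad_3 (a point): centre of the right (after the half turn) felt pad on the turntable's top (pad 66 x 96 mm, flat), where tin_3 belongs; x and y as the tin's. It moves with the turntable
- ink_jar: bystander riding loose on the turntable's other half: squat black ink jar 56 mm across, 48 mm tall, origin under its centre; must stay standing on the turntable
- paste_pot: bystander riding loose on the turntable's other half: white lidded seal-paste pot 55 mm across, 32 mm tall, origin under its centre; must stay standing on the turntable. Also fixed to that half: a flat ink stone 12 mm high and a brush block with brushes, 75 mm high in all
- ink_bowl: bystander: steel ink bowl 128 mm across, 50 mm tall with a brush handle to 90 mm, on the table to the robot's left; origin under its centre; leave alone
- paperweight: bystander: dark wooden bar 220 x 32 x 20 mm on the table to the right; origin under its centre; leave alone
- brush_rest: bystander: blue ceramic brush rest, 90 mm wide with a brush lying along x, on the table far right; origin under its centre; leave alone
- water_pot: bystander: white ceramic water pot 70 mm across, 44 mm tall, on the table far left; origin under its centre; leave alone
There are look-alikes about, which are no part of the job. What is shaped like the tin_2 but blue is not meant. Leave any red look-alike of the tin_3 alone.

How it is judged (in metres and radians):
On the way, in this order (a step that is already met when the one before it is completed fails the run):
1. the turntable rests at its half-turn stop (value of joint turntable between 3.10159 and 3.18159 rad), for 0.3 s.
2. tin_1, lifted clear of the turntable, is shaken (height (world z) of tin_1 above 0.09 m and (linear speed of tin_1 above 0.2 m/s or angular speed of tin_1 above 1.5 rad/s)).
3. tin_2, lifted clear of the turntable, is shaken (height (world z) of tin_2 above 0.09 m and (linear speed of tin_2 above 0.2 m/s or angular speed of tin_2 above 1.5 rad/s)).
4. tin_3, lifted clear of the turntable, is shaken (height (world z) of tin_3 above 0.09 m and (linear speed of tin_3 above 0.2 m/s or angular speed of tin_3 above 1.5 rad/s)).
At the end, for the whole second after the job is handed in: Turntable within 0.04 rad of its half-turn stop. The rattling tin gripped in the fingers, touching nothing else, still, tilted under 0.3 rad, base over 150 mm above the table, beyond the hub. The other two let go, upright, within 25 mm of their pads (all of step 1 and ((distance between seal and tin_1 below 0.05 m and height (world z) of tin_1 above 0.15 m and x of tin_1 in the frame of hub above 0 m and angle between tin_1's own z axis and vertical below 0.3 rad and linear speed of tin_1 below 0.04 m/s and contact force between the fingers and tin_1 above 1 N and contact force between tin_1 and stand below 0.05 N and distance between tin_2 and pad_2 below 0.025 m and angle between each of tin_2, tin_3's own z axis and vertical below 0.1 rad and contact force between the fingers and tin_2 below 0.1 N and distance between tin_3 and pad_3 below 0.025 m and contact force between the fingers and tin_3 below 0.1 N) or (distance between seal and tin_2 below 0.05 m and height (world z) of tin_2 above 0.15 m and x of tin_2 in the frame of hub above 0 m and angle between tin_2's own z axis and vertical below 0.3 rad and linear speed of tin_2 below 0.04 m/s and contact force between the fingers and tin_2 above 1 N and contact force between tin_2 and stand below 0.05 N and distance between tin_1 and pad_1 below 0.025 m and angle between each of tin_1, tin_3's own z axis and vertical below 0.1 rad and contact force between the fingers and tin_1 below 0.1 N and distance between tin_3 and pad_3 below 0.025 m and contact force between the fingers and tin_3 below 0.1 N) or (distance between seal and tin_3 below 0.05 m and height (world z) of tin_3 above 0.15 m and x of tin_3 in the frame of hub above 0 m and angle between tin_3's own z axis and vertical below 0.3 rad and linear speed of tin_3 below 0.04 m/s and contact force between the fingers and tin_3 above 1 N and contact force between tin_3 and stand below 0.05 N and distance between tin_1 and pad_1 below 0.025 m and angle between each of tin_1, tin_2's own z axis and vertical below 0.1 rad and contact force between the fingers and tin_1 below 0.1 N and distance between tin_2 and pad_2 below 0.025 m and contact force between the fingers and tin_2 below 0.1 N))); the arm keeps its last pose, push and grip.
It fails at once if the ink jar or the paste pot is tipped or leaves the turntable (angle between any of ink_jar, paste_pot's own z axis and vertical above 0.5 rad or horizontal distance between any of ink_jar, paste_pot and hub above 0.19 m).
It fails at once if a tin falls off the turntable (height (world z) of any of tin_1, tin_2, tin_3 below 0.025 m).
It fails at once if a bystander is pushed (distance of any of ink_bowl, paperweight, brush_rest, water_pot from where it was at the start of the episode above 0.04 m).
It also fails if it takes over 72 s, if anything falls off the work surface, if the arm or the gripper's body presses on something with over 40 N, if the wrist force passes 120 N, or if a joint passes its speed limit or range.

### The arm

A 6-joint arm with a two-finger parallel gripper is mounted at the origin on the work surface. World frame = base frame: x ahead of the robot, y to its left, z up, the work surface at z = 0. Lengths are in m, angles in degrees, forces in N, time in s.
With the tool pointing down it reaches from about 0.35 to 0.875 m from the base axis. Payload 4.2 kg.
Tool frame: the origin (TCP) lies at the very end of the fingers, on their centre line; the grasp point (between the pads) lies 19 mm behind it; z points along the fingers, y is the line along which they close (so a half turn about z gives the same grasp; the last joint's range is limited). The gripper opens to 87 mm and grips with 3 to 60 N. Pads are 19 mm wide; open, the fingers measure 117 mm over their backs; the gripper's body (75 mm by 190 mm) begins 51 mm behind the grasp point.
Start: joints at [-58.637, 22.042, 0.453, 0, -68.411, -14.817], TCP at [0.178, -0.599, 0.223] pointing down, gripper open.
Joint ranges: [-179.83, 179.83], [-69.29, 118.12], [-61.27, 80.66], [-181.25, 117.63], [-171.15, -9.14], [-177.46, 177.46]. Speed limits (degrees/s): [159.86, 159.86, 180, 180, 180, 180].

### API

Orientations are given as a 3x3 rotation matrix whose columns are the frame's x, y, z axes.
In Python, from station import sense, cams, r gives the robot as it stands. The module is installed in compiled form; this text tells all that it offers.
- The arm moves only by the tool step_arm, never from a script. Its argument "targets" is text: rows parted by semicolons, each of 4 numbers parted by spaces: the shift along the tool's x, y, z in cm, then the turn about the tool's z in degrees. In form: x y z turn; .... A call has 1 to 12 rows; each row shifts and turns the commanded pose from where the row before left it, along the tool's axes as they then stand; what a row does not reach is not made up. A row lasts 1/12 s, in which the tool goes at most 41.7 mm and 7.16 degrees, less where a joint would pass 70% of its speed; a pose out of reach is approached as far as the arm can. A call with a gripper value outside its range is refused whole. "claw" is the finger opening in cm, from 0 to 8.7, set as the call begins (left out, the last holds). The fingers move at their own pace and stop on an object; the grip force is fixed at half the most. Time passes only in rows, so rows that do not move let the fingers close. It gives the time, the measured TCP pose, the force, the opening and the grip force at its end, in the units of the state.
- sense(): the state, without advancing time (a new reading comes with each control period).
- cams.capture(name): name is "side" or "top" or "wrist"; returns a dict with "frame" (384x512x3 uint8, blue, green, red), "vertical_fov" (degrees; the focal length in pixels is half the picture's height over the tangent of half this angle, whatever the lens; pixels are square), "cx", "cy" (the principal point, pixels), "eye" and "rotation" of the camera in the world; the wrist camera has in their place "tool_from_camera" (4x4, takes a point from camera to tool coordinates, whose origin is the TCP and whose axes are the flange's). Camera axes: x right, y down, z forward; pixel columns grow to the right and rows downward; lengths in m; the calibration is good to about 2 mm. A picture is of the moment at which its call begins: read the wrist's pose just before it. There is no depth.
- r.finish_job(): hands the job in; it is judged then, once.
The state is a dict: "time_s": time; "joints": joint angles; "joint_velocities": joint speeds; "effort": joint torques, N m; "tcp_pos": TCP position; "ee_rot": TCP orientation; "wrist_force": force on the tool from outside, world axes, zero at the start; "moment": the same for the moment, N m; "gripper_width": opening from 0.0 (shut) to 1.0 (fully open); "gripper_force": force on a finger pad.
Only numpy, scipy, OpenCV 4.12 (cv2) and the standard library are available. Lean on these libraries where they do the work, as an engineer would, in place of code of your own. Each camera call takes 0.05 s, during which the arm holds its last target. There are 200 camera calls.

## Working session

There is one attempt and no reset: what is moved stays moved. The work goes in short steps, Python scripts to look and compute and a tool call to move; the robot and the scene stay as the last step left them, time stands still between calls to the robot, and variables do not carry over. Pictures are saved under pics/ and viewed, at most 10 in all, crops included, and the job is handed in when it is done.

Besides the shell and the picture viewer there is one more tool, called after ">>>" as name(argument=value, ...), one argument or row to a line, values as JSON. step_arm: Moves the arm, as the interface text tells. Its arguments: {"type":"object","properties":{"targets":{"type":"string"},"claw":{"type":"number"}},"required":["targets"]}

```bash
mkdir -p pics; cat > h.py <<'E'
import numpy as np, cv2
from station import sense, cams, r
def grab(n,f):
    s=sense(); c=cams.capture(n); cv2.imwrite('pics/'+f,c['frame'])
    if n=='wrist':
        T=np.eye(4);T[:3,:3]=s['ee_rot'];T[:3,3]=s['tcp_pos'];T=T@np.array(c['tool_from_camera']);c['eye']=T[:3,3];c['rotation']=T[:3,:3]
    return c
def ray(c,u,v,z):
    f=c['frame'].shape[0]/2/np.tan(np.radians(c['vertical_fov'])/2)
    d=np.array(c['rotation'])@np.array([(u-c['cx'])/f,(v-c['cy'])/f,1]);e=np.array(c['eye'])
    return e+d*(z-e[2])/d[2]
def proj(c,p):
    f=c['frame'].shape[0]/2/np.tan(np.radians(c['vertical_fov'])/2)
    q=np.array(c['rotation']).T@(np.array(p)-np.array(c['eye']));return c['cx']+f*q[0]/q[2],c['cy']+f*q[1]/q[2]
E
python3 - <<'E'
from h import *
s=sense();print({k:np.round(v,3).tolist() for k,v in s.items()})
for n in('top','side'):
    c=grab(n,n+'0.png');print(n,c['vertical_fov'],c['cx'],c['cy'],np.round(c['eye'],3),np.round(c['rotation'],3).tolist())
E
```

```text
{'time_s': 0.0, 'joints': [-58.639, 22.092, 0.381, -0.028, -68.411, -14.816], 'joint_velocities': [0.048, 0.022, 0.094, 0.071, 0.011, 0.076], 'effort': [0.001, -39.066, 18.74, 4.22, 0.011, -0.0], 'tcp_pos': [0.178, -0.599, 0.221], 'ee_rot': [[-0.959, -0.285, -0.001], [-0.285, 0.959, 0.002], [0.0, 0.002, -1.0]], 'wrist_force': [0.434, 1.344, -0.248], 'moment': [-0.002, -0.009, 0.023], 'gripper_force': 0.0, 'gripper_width': 1.004}
top 56.59835235928614 262.9923311421156 186.11365486511983 [ 0.393 -0.014  1.051] [[0.012, -0.998, 0.066], [-0.999, -0.014, -0.031], [0.032, -0.065, -0.997]]
side 43.05497131850301 254.73438735669055 184.1654311666196 [0.396 0.817 1.083] [[-0.995, -0.088, 0.055], [-0.103, 0.758, -0.644], [0.015, -0.646, -0.763]]
```

View pics/top0.png

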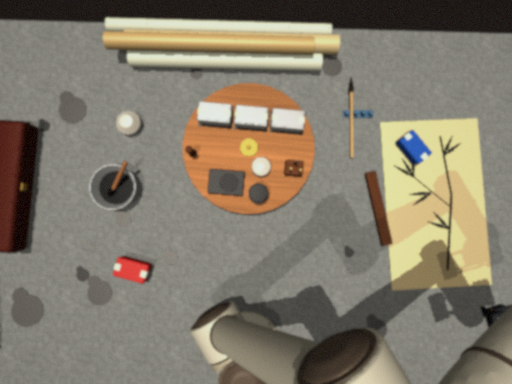

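View pics/side0.png

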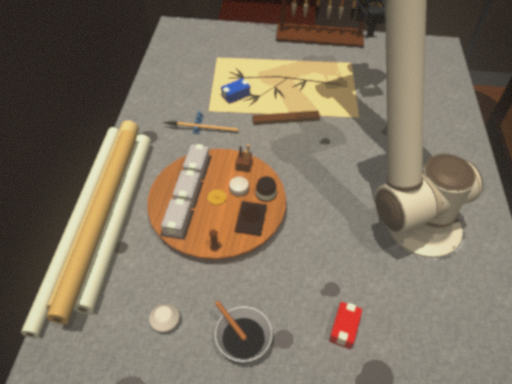

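The top view shows the hub at (249,147), the post at (192,152) on the turntable's left rim, and the white tins at (214,114), (251,118) and (288,121). The ink jar is at (259,193) and the paste pot at (261,167). The look-alikes lie off the turntable, red at (132,270) and blue at (414,147). Only the three white tins match.

```bash
python3 - <<'E'
from h import *
c=cams.capture('top');s=cams.capture('side');im=c['frame'];hsv=cv2.cvtColor(im,cv2.COLOR_BGR2HSV)
def comps(m,lo,roi):
    M=np.zeros_like(m);x0,y0,x1,y1=roi;M[y0:y1,x0:x1]=m[y0:y1,x0:x1]
    n,l,st,ce=cv2.connectedComponentsWithStats(M)
    return [(ce[i],st[i]) for i in range(1,n) if st[i,4]>lo], M
y,_=comps(cv2.inRange(hsv,(20,120,120),(32,255,255)),40,(230,130,270,165))
for ce,st in y: print('hub',ce,st,ray(c,*ce,.051).round(4))
w,M=comps(cv2.inRange(hsv,(0,0,130),(180,70,255)),60,(180,85,320,180))
for ce,st in w: print('white',ce,st,ray(c,*ce,.086).round(4))
cs,_=cv2.findContours(M,0,2)
for q in cs:
    if cv2.contourArea(q)>60: print(cv2.minAreaRect(q))
o,M=comps(cv2.inRange(hsv,(5,110,90),(19,255,255)),2000,(170,75,330,225))
cs,_=cv2.findContours(M,0,2);q=max(cs,key=cv2.contourArea);e=cv2.fitEllipse(cv2.convexHull(q));print('disc',e,ray(c,*e[0],.042).round(4))
for t in np.radians([0,90,180,270]):
    print(ray(c,e[0][0]+e[1][0]/2*np.cos(t),e[0][1]+e[1][0]/2*np.sin(t),.042).round(4))
# enlarged crop
cv2.imwrite('pics/crop.png',cv2.resize(im[75:220,175:325],None,fx=4,fy=4,interpolation=2))
h=ray(c,*y[0][0],.051);print('hub in side',proj(s,h))
E
```

```text
hub [248.47286822 146.82945736] [240 138  18  18 258] [ 0.5693 -0.0028  0.051 ]
white [199.61088356 111.05090696] [ 180   85   52   95 1709] [0.6595 0.1318 0.086 ]
white [301.02958877 115.84353059] [ 269   85   51   95 1994] [ 0.6519 -0.1468  0.086 ]
white [250.96450617 115.19907407] [234 105  35  22 648] [ 0.6509 -0.0088  0.086 ]
white [260.67142857 166.28928571] [252 157  19  19 280] [ 0.5102 -0.0372  0.086 ]
((261.0, 166.0), (18.0, 18.0), 90.0)
((251.02870178222656, 115.1844253540039), (33.95090103149414, 19.37464714050293), 5.19442892074585)
((293.9999694824219, 131.99998474121094), (93.99998474121094, 49.99999237060547), 90.0)
((205.49998474121094, 131.99998474121094), (50.99999237060547, 93.99998474121094), 0.0)
disc ((247.3370819091797, 152.2857666015625), (120.77401733398438, 133.8710479736328), 100.08412170410156) [5.551e-01 3.000e-04 4.200e-02]
[ 0.5581 -0.1727  0.042 ]
[ 0.3834 -0.0023  0.042 ]
[0.5522 0.1713 0.042 ]
[0.7307 0.0029 0.042 ]
hub in side (np.float64(216.51637266855568), np.float64(195.01851728209937))
```

View pics/crop.png

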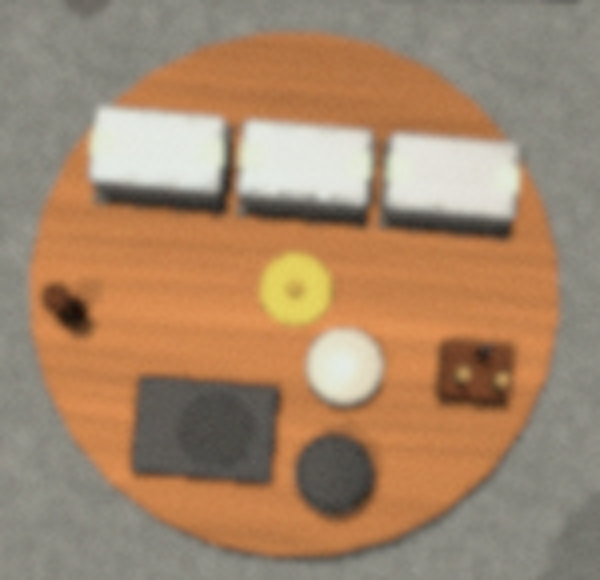

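```bash
python3 - <<'E'
from h import *
c=cams.capture('top');s=cams.capture('side')
for n,k,roi in(('top',c,(178,135,205,170)),('side',s,(200,222,228,256))):
    im=k['frame'].astype(int);x0,y0,x1,y1=roi;b=im[y0:y1,x0:x1];m=((b[...,2]<110)).astype(np.uint8)
    ys,xs=np.nonzero(m);print(n,len(xs),xs.min()+x0,xs.max()+x0,ys.min()+y0,ys.max()+y0,xs.mean()+x0,ys.mean()+y0)
    for a in(80,84,88,92):
        p=np.array([.569,-.003,0])+.16*np.array([np.cos(np.radians(a)),np.sin(np.radians(a)),0])
        print(a,p.round(3),[np.round(proj(k,[p[0],p[1],z]),1).tolist() for z in(.042,.112)])
    cv2.imwrite(f'pics/p_{n}.png',cv2.resize(k['frame'][y0-10:y1+10,x0-10:x1+10],None,fx=7,fy=7,interpolation=2))
a=cv2.imread('pics/p_top.png');b=cv2.imread('pics/p_side.png');h=min(a.shape[0],b.shape[0]);cv2.imwrite('pics/p.png',np.hstack([a[:h],b[:h]]))
# tin tops
hsv=cv2.cvtColor(c['frame'],cv2.COLOR_BGR2HSV);m=cv2.inRange(hsv,(0,0,170),(180,70,255))
for x0,x1 in((195,232),(233,269),(270,306)):
    M=np.zeros_like(m);M[98:132,x0:x1]=m[98:132,x0:x1];n,l,st,ce=cv2.connectedComponentsWithStats(M);i=1+st[1:,4].argmax()
    q=cv2.minAreaRect(np.argwhere(l==i)[:,::-1].astype(np.float32));print(q,ray(c,*q[0],.086).round(4))
E
```

```text
top 63 187 196 148 157 192.15873015873015 152.44444444444446
80 [0.597 0.155 0.   ] [[193.3, 136.8], [189.0, 131.5]]
84 [0.586 0.156 0.   ] [[192.6, 140.7], [188.3, 135.6]]
88 [0.575 0.157 0.   ] [[192.3, 144.6], [187.9, 139.8]]
92 [0.563 0.157 0.   ] [[192.2, 148.4], [187.8, 143.9]]
side 103 211 219 234 249 214.02912621359224 242.32038834951456
80 [0.597 0.155 0.   ] [[196.4, 244.3], [194.2, 228.4]]
84 [0.586 0.156 0.   ] [[200.6, 245.3], [198.6, 229.3]]
88 [0.575 0.157 0.   ] [[204.9, 246.0], [203.1, 230.0]]
92 [0.563 0.157 0.   ] [[209.3, 246.4], [207.6, 230.5]]
((213.47938537597656, 111.26763916015625), (33.51637268066406, 18.867341995239258), 4.398705005645752) [0.6597 0.094  0.086 ]
((250.7090301513672, 114.70082092285156), (33.04554748535156, 18.46929168701172), 5.19442892074585) [ 0.6523 -0.0081  0.086 ]
((287.67626953125, 118.06148529052734), (33.226619720458984, 18.46929168701172), 5.19442892074585) [ 0.645  -0.1099  0.086 ]
```

View pics/p.png

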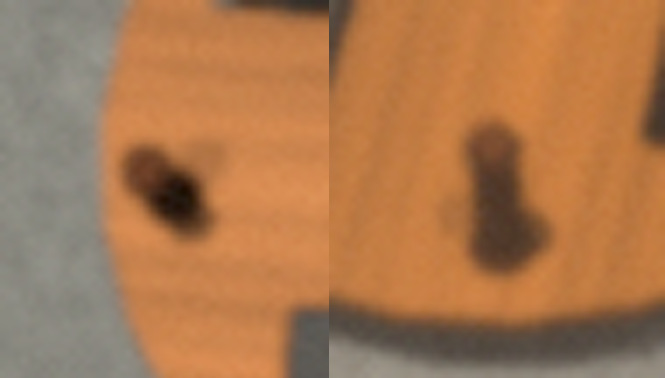

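>>> step_arm(
  targets="-3.5 1.5 0 0; -3.5 1.5 0 0; -3.5 1.5 0 0; -3.5 1.5 0 0",
  claw=8.7,
)

```text
time_s: 0.63
tcp_pos: [0.2959, -0.5006, 0.2225]
ee_rot: [[-0.959, -0.284, -0.0], [-0.284, 0.959, 0.0], [0.0, 0.0, -1.0]]
wrist_force: [0.8, 0.7, -1.0]
gripper_width: 1.0
gripper_force: 0.0
```

The left panel shows the post top at (188.7,148.3) in the top camera, and the right panel shows it at (213.7,232) in the side camera. That puts the post near 96.5° round the hub, at about (0.551, 0.156).

>>> step_arm(
  targets="-2.2 2.8 0 0; -2.2 2.8 0 0; -2.2 2.8 0 0; -2.2 2.8 0 0; -2.2 2.8 0 0; -2.2 2.8 0 0; -2.2 2.8 0 0; -2.2 2.8 0 0; -2.2 2.8 0 0; -2.2 2.8 0 0; -2.2 2.8 0 0; -2.2 2.8 0 0",
  claw=6,
)

```text
time_s: 1.63
tcp_pos: [0.4528, -0.1026, 0.2229]
ee_rot: [[-0.959, -0.285, 0.001], [-0.285, 0.959, 0.0], [-0.001, -0.0, -1.0]]
wrist_force: [0.9, 0.2, -0.4]
gripper_width: 0.691
gripper_force: 0.0
```

>>> step_arm(
  targets="-2.2 2.8 0 0; -2.2 2.8 0 0; -2.2 2.8 0 0; -2.2 2.8 0 0; -2.2 2.8 0 0; -2.2 2.8 0 -7; 0 0 0 -7; 0 0 0 -7; 0 0 0 -7; 0 0 0 -7; 0 0 0 -7; 0 0 0 -3",
)

```text
time_s: 2.63
tcp_pos: [0.5311, 0.0943, 0.2225]
ee_rot: [[-0.472, -0.882, -0.0], [-0.882, 0.472, 0.0], [0.0, 0.0, -1.0]]
wrist_force: [-0.5, -0.3, 0.1]
gripper_width: 0.688
gripper_force: 0.0
```

```bash
python3 - <<'E'
from h import *
c=grab('wrist','w1.png');s=sense();print(s['joints'],s['tcp_pos'],s['ee_rot'])
print(c['vertical_fov'],c['eye'],proj(c,[.551,.156,.112]),proj(c,[.551,.156,.042]),proj(c,[.569,-.003,.051]))
E
```

```text
[ 2.72920230e+01  1.37182061e+01 -1.16021430e+01 -3.66602050e-03
 -6.46802684e+01 -5.54781351e+01] [0.5311435  0.09425287 0.22251934] [[-4.72361252e-01 -8.81405041e-01 -3.60955188e-05]
 [-8.81405042e-01  4.72361250e-01  4.64584952e-05]
 [-2.38986275e-05  5.37599652e-05 -9.99999998e-01]]
61.34988403327003 [0.49144805 0.02172472 0.38437499] (np.float64(266.11780377697846), np.float64(251.67035000371322)) (np.float64(264.0439932206648), np.float64(222.19353375870932)) (np.float64(174.21687671400275), np.float64(103.56114674113392))
```

View pics/w1.png

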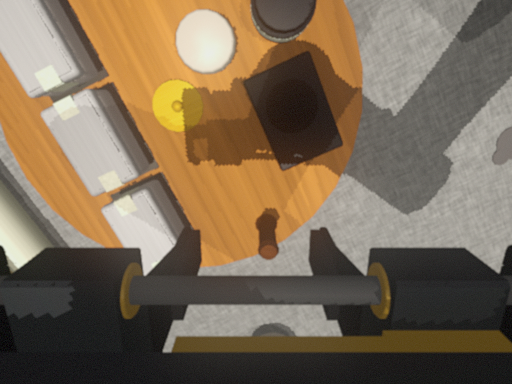

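The wrist view shows the post top at about (268,252), the hub boss at (177,106), and the jar and paste pot at the top. These fall within 3 px of my predictions.

```bash
python3 - <<'E'
from h import *
c=grab('wrist','w2.png');s=sense();hsv=cv2.cvtColor(c['frame'],cv2.COLOR_BGR2HSV)
m=cv2.inRange(hsv,(20,140,120),(33,255,255));m[140:]=0
M=cv2.moments(m,True);u,v=M['m10']/M['m00'],M['m01']/M['m00'];H=ray(c,u,v,.051)
P=ray(c,268.3,252,.112);P0=ray(c,267,218,.046);print(u,v,H,P,P0,np.hypot(*(P-H)[:2]),np.degrees(np.arctan2(*(P-H)[1::-1])))
R=np.array(s['ee_rot']);print(R.T@(P-s['tcp_pos'])*100,s['time_s'])
E
```

```text
176.8542665388303 104.97698945349953 [ 0.56737666 -0.00065963  0.051     ] [0.54939825 0.15722644 0.112     ] [0.54503832 0.15142807 0.046     ] 0.15890636732283878 96.49626099251776
[-6.41223552  1.39694744 11.054487  ] 2.7333
```

>>> step_arm(
  targets="-3.2 0.7 1 0; -3.2 0.7 1 0; 0 0 3 0; 0 0 3 0; 0 0 3 0; 0 0 3 0; 0 0 1.4 0; 0 0 0 0",
)

```text
time_s: 3.4
tcp_pos: [0.5468, 0.1558, 0.0646]
ee_rot: [[-0.478, -0.878, -0.008], [-0.878, 0.478, -0.004], [0.007, 0.005, -1.0]]
wrist_force: [-1.3, -0.2, -0.2]
gripper_width: 0.682
gripper_force: 0.0
```

>>> step_arm(
  targets="0 0 0 0; 0 0 0 0; 0 0 0 0; 0 0 0 0; 0 0 0 0; 0 0 0 0",
  claw=0,
)

```text
time_s: 3.9
tcp_pos: [0.5497, 0.1573, 0.0694]
ee_rot: [[-0.477, -0.879, 0.001], [-0.879, 0.477, 0.001], [-0.001, -0.001, -1.0]]
wrist_force: [-0.5, -0.1, -0.2]
gripper_width: 0.319
gripper_force: 0.0
```

Now the fingers close.

>>> step_arm(
  targets="0 0 0 0; 0 0 0 0; 0 0 0 0; 0 0 0 0",
)

```text
time_s: 4.23
tcp_pos: [0.5496, 0.1569, 0.0689]
ee_rot: [[-0.476, -0.879, 0.0], [-0.879, 0.476, -0.0], [-0.0, -0.0, -1.0]]
wrist_force: [0.9, -1.7, 3.1]
gripper_width: 0.204
gripper_force: 29.7
```

>>> step_arm(
  targets="0.16 0.23 0 -1; 0.16 0.23 0 -1; 0.33 0.45 0 -2; 0.33 0.45 0 -2; 0.5 0.675 0 -3; 0.5 0.675 0 -3; 0.665 0.895 0 -4; 0.665 0.895 0 -4; 0.665 0.895 0 -4; 0.665 0.895 0 -4; 0.665 0.895 0 -4; 0.665 0.895 0 -4",
)

```text
time_s: 5.23
tcp_pos: [0.4613, 0.116, 0.069]
ee_rot: [[0.136, -0.991, 0.005], [-0.991, -0.136, 0.0], [0.0, -0.005, -1.0]]
wrist_force: [12.2, -9.5, -4.6]
gripper_width: 0.204
gripper_force: 29.4
```

>>> step_arm(
  targets="0.665 0.895 0 -4; 0.665 0.895 0 -4; 0.665 0.895 0 -4; 0.665 0.895 0 -4; 0.665 0.895 0 -4; 0.665 0.895 0 -4; 0.665 0.895 0 -4; 0.665 0.895 0 -4; 0.665 0.895 0 -4; 0.665 0.895 0 -4; 0.665 0.895 0 -4; 0.665 0.895 0 -4",
)

```text
time_s: 6.23
tcp_pos: [0.4104, -0.0009, 0.069]
ee_rot: [[0.827, -0.562, 0.008], [-0.562, -0.827, 0.004], [0.005, -0.008, -1.0]]
wrist_force: [8.4, 2.2, -7.8]
gripper_width: 0.202
gripper_force: 29.3
```

>>> step_arm(
  targets="0.665 0.895 0 -4; 0.665 0.895 0 -4; 0.665 0.895 0 -4; 0.665 0.895 0 -4; 0.665 0.895 0 -4; 0.665 0.895 0 -4; 0.665 0.895 0 -4; 0.665 0.895 0 -4; 0.665 0.895 0 -4; 0.665 0.895 0 -4; 0.665 0.895 0 -4; 0.665 0.895 0 -4",
)

```text
time_s: 7.23
tcp_pos: [0.4631, -0.1195, 0.069]
ee_rot: [[0.971, 0.238, 0.007], [0.238, -0.971, 0.002], [0.007, -0.001, -1.0]]
wrist_force: [3.6, 10.0, -0.3]
gripper_width: 0.2
gripper_force: 29.6
```

>>> step_arm(
  targets="0.665 0.895 0 -4; 0.665 0.895 0 -4; 0.665 0.895 0 -4; 0.665 0.895 0 -4; 0.665 0.895 0 -4; 0.665 0.895 0 -4; 0.5 0.675 0 -3; 0.5 0.675 0 -3; 0.5 0.675 0 -3; 0.33 0.45 0 -2; 0.33 0.45 0 -2; 0.33 0.45 0 -2",
)

```text
time_s: 8.23
tcp_pos: [0.5593, -0.1599, 0.069]
ee_rot: [[0.607, 0.795, 0.001], [0.795, -0.607, 0.001], [0.002, -0.0, -1.0]]
wrist_force: [-0.7, 3.3, 4.2]
gripper_width: 0.201
gripper_force: 29.8
```

>>> step_arm(
  targets="0.33 0.45 0 -2; 0.33 0.45 0 -2; 0.33 0.45 0 -2; 0.16 0.23 0 -1; 0.16 0.23 0 -1; 0.16 0.23 0 -1; 0 0 0 0; 0 0 0 0",
)

```text
time_s: 8.9
tcp_pos: [0.5852, -0.1595, 0.069]
ee_rot: [[0.476, 0.879, 0.003], [0.879, -0.476, 0.001], [0.002, 0.002, -1.0]]
wrist_force: [1.5, 4.1, 3.7]
gripper_width: 0.203
gripper_force: 29.9
```

```bash
python3 - <<'E'
from h import *
c=grab('top','t2.png');s=sense();print(s['joints'],s['wrist_force'])
E
```

```text
[ 1.05012387e-02  2.85441066e+01 -1.32830502e+01 -3.86251775e-02
 -4.80020826e+01  1.51586889e+02] [3.1643288  5.08060323 4.13738414]
```

View pics/t2.png

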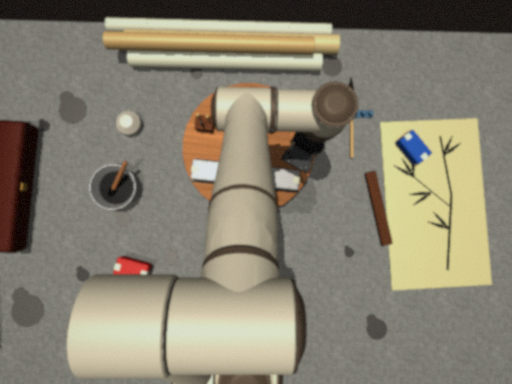

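The post ended at 276.4° from a start of 96.5°, so the table has turned 179.9° and is at the stop. I'll release the post, rise and turn the tool.

>>> step_arm(
  targets="0 0 0 0; 0 0 0 0; 0 0 0 0; 0 0 0 0; 0 0 -3 0; 0 0 -3 7; 0 0 -3 7; 0 0 -3 7; 0 0 -3 7; 0 0 -1 7; 0 0 0 7; 0 0 0 7",
  claw=5,
)

```text
time_s: 9.95
tcp_pos: [0.5835, -0.1606, 0.2294]
ee_rot: [[0.978, 0.211, 0.001], [0.211, -0.978, 0.0], [0.001, 0.0, -1.0]]
wrist_force: [-0.2, 0.5, -0.1]
gripper_width: 0.573
gripper_force: 0.0
```

>>> step_arm(
  targets="0 0 0 7; 0 0 0 7; 0 0 0 7; 0 0 0 7; 0 0 0 7; 0 0 0 7; 0 0 0 7; 0 0 0 7; 0 0 0 7; 0 0 0 7; 0 0 0 7; 0 0 0 7",
  claw=8.4,
)

```text
time_s: 10.95
tcp_pos: [0.5829, -0.1606, 0.2277]
ee_rot: [[0.312, -0.95, -0.002], [-0.95, -0.312, 0.0], [-0.001, 0.002, -1.0]]
wrist_force: [0.4, 0.1, -0.2]
gripper_width: 0.962
gripper_force: 0.0
```

>>> step_arm(
  targets="0 0 0 7; 0 0 0 7; 0 0 0 7; -3.5 1.5 0 1.6; -3.5 1.5 0 0; -3.5 1.5 0 0; -3.5 1.5 0 0; -3.5 1.5 0 0; -3.5 1.5 0 0; -3.5 1.5 0 0; 0 0 0 0; 0 0 0 0",
)

```text
time_s: 11.95
tcp_pos: [0.4944, 0.0924, 0.2283]
ee_rot: [[-0.067, -0.998, -0.001], [-0.998, 0.067, -0.001], [0.001, 0.001, -1.0]]
wrist_force: [1.3, -1.0, -0.4]
gripper_width: 0.962
gripper_force: 0.0
```

```bash
python3 - <<'E'
from h import *
c=grab('wrist','w3.png');s=sense();print(s['joints'].round(1) if hasattr(s['joints'],'round') else s['joints'],s['tcp_pos'],np.round(s['ee_rot'],3).tolist())
for p in([.493,.104,.086],[.486,.002,.086],[.478,-.1,.086],[.5675,-.0015,.051]):print(proj(c,p))
E
```

```text
[ 29.    9.9 -15.7   0.  -64.5 -33. ] [0.49479579 0.09134791 0.22821973] [[-0.069, -0.998, -0.001], [-0.998, 0.069, -0.001], [0.001, 0.001, -1.0]]
(np.float64(256.12936769407287), np.float64(188.24354748989407))
(np.float64(256.4946626788761), np.float64(78.27756747702813))
(np.float64(258.205002606951), np.float64(-58.09668516624325))
(np.float64(174.14906038939864), np.float64(81.36550222562657))
```

View pics/w3.png

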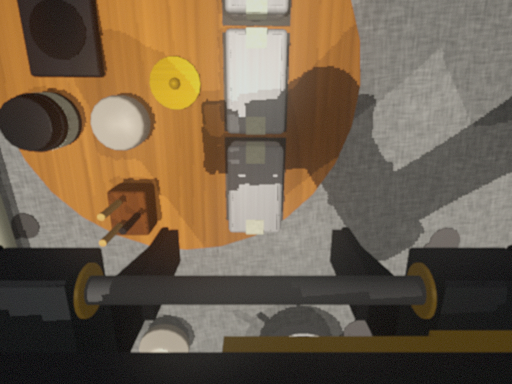

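The wrist view shows tin 1's top centred at (256,187) against a prediction of (256,188), tin 2 at (257,81) and the hub at (174,83). All match, and the closing line is aligned with the tin's short side.

>>> step_arm(
  targets="-1.2 0.3 3 0; 0 0 3.5 0; 0 0 3.5 0; 0 0 3.5 0; 0 0 2 0; 0 0 1.3 0; 0 0 0 0; 0 0 0 0",
)

```text
time_s: 12.67
tcp_pos: [0.4933, 0.1019, 0.0599]
ee_rot: [[-0.073, -0.997, -0.002], [-0.997, 0.073, -0.001], [0.002, 0.002, -1.0]]
wrist_force: [-0.8, 0.4, 0.2]
gripper_width: 0.965
gripper_force: 0.0
```

>>> step_arm(
  targets="0 0 0 0; 0 0 0 0; 0 0 0 0; 0 0 0 0; 0 0 0 0; 0 0 0 0; 0 0 0 0",
  claw=4.5,
)

```text
time_s: 13.25
tcp_pos: [0.4938, 0.1036, 0.0612]
ee_rot: [[-0.07, -0.998, 0.001], [-0.998, 0.07, 0.0], [-0.0, -0.001, -1.0]]
wrist_force: [0.4, -0.9, 2.4]
gripper_width: 0.614
gripper_force: 30.0
```

>>> step_arm(
  targets="0 0 -1 0; 0 0 -3 0; 0 0 -3 0; 0 0 -3 0; 0 0 -2 0; 0 0 0 0; 3.5 0 0 0; 3.5 0 0 0; 0 0 0 0; 0 0 0 0; 0 0 0 0; 0 0 0 0",
)

```text
time_s: 14.25
tcp_pos: [0.488, 0.0339, 0.1796]
ee_rot: [[-0.07, -0.998, -0.002], [-0.998, 0.07, -0.0], [0.0, 0.002, -1.0]]
wrist_force: [-0.2, -0.0, -1.4]
gripper_width: 0.619
gripper_force: 30.0
```

```bash
cat > m.py <<'E'
from h import *
import sys
s=sense();print(s['time_s'],np.round(np.array(s['ee_rot']).T@s['wrist_force'],2),np.round(np.array(s['ee_rot']).T@s['moment'],4),np.round(s['effort'],2),np.round(s['tcp_pos'],3))
E
python3 m.py
```

```text
14.25 [0.06 0.19 1.42] [-0.1143 -0.0514 -0.054 ] [-3.000e-01 -2.869e+01  1.778e+01  4.170e+00 -2.000e-02 -0.000e+00] [0.488 0.034 0.18 ]
```

>>> step_arm(
  targets="-3.5 0 0 0; -3.5 0 0 0; 0 0 0 0; 0 0 0 0; 0 0 0 0; 0 0 0 0",
)

```text
time_s: 14.75
tcp_pos: [0.4929, 0.1033, 0.1801]
ee_rot: [[-0.07, -0.998, -0.001], [-0.998, 0.07, -0.0], [0.001, 0.001, -1.0]]
wrist_force: [0.4, -1.5, -2.8]
gripper_width: 0.621
gripper_force: 30.0
```

```bash
python3 m.py
```

```text
14.75 [ 1.47 -0.5   2.85] [-0.0584  0.0116  0.0023] [  0.34 -29.82  18.1    4.2    0.     0.  ] [0.493 0.103 0.18 ]
```

>>> step_arm(
  targets="3.5 0 0 0; 3.5 0 0 0; 0 0 0 0; 0 0 0 0; 0 0 0 0; 0 0 0 0",
)

```text
time_s: 15.25
tcp_pos: [0.4885, 0.0337, 0.1807]
ee_rot: [[-0.071, -0.997, 0.0], [-0.997, 0.071, 0.0], [-0.0, -0.0, -1.0]]
wrist_force: [0.2, -0.4, -3.7]
gripper_width: 0.616
gripper_force: 30.0
```

```bash
python3 m.py
```

```text
15.25 [ 0.42 -0.18  3.69] [-0.0532 -0.0222 -0.0299] [-3.200e-01 -2.868e+01  1.786e+01  4.190e+00 -1.000e-02 -0.000e+00] [0.488 0.034 0.181]
```

```bash
cat > m.py <<'E'
from h import *
a=[]
for i in range(11):
    cams.capture('wrist');s=sense();R=np.array(s['ee_rot']).T
    if i>0:a.append(np.r_[R@s['wrist_force'],R@s['moment']])
a=np.array(a);print(s['time_s'],a.mean(0).round(3),'se',(a.std(0)/10**.5).round(3))
E
python3 m.py
```

```text
15.8 [-0.081  0.182  2.976 -0.093 -0.013  0.01 ] se [0.185 0.113 0.114 0.01  0.006 0.005]
```

>>> step_arm(
  targets="-3.5 0 0 0; -3.5 0 0 0; 0 0 0 0; 0 0 0 0; 0 0 0 0; 0 0 0 0",
)

```text
time_s: 16.3
tcp_pos: [0.493, 0.1028, 0.1804]
ee_rot: [[-0.071, -0.997, -0.001], [-0.997, 0.071, -0.0], [0.0, 0.001, -1.0]]
wrist_force: [0.3, 0.4, -3.3]
gripper_width: 0.619
gripper_force: 30.0
```

```bash
python3 m.py
```

```text
16.85 [-0.09   0.004  2.819 -0.106 -0.034 -0.01 ] se [0.15  0.095 0.165 0.007 0.008 0.008]
```

Tin 1's moment about the closing line barely changes between ends: −0.013 against −0.034 N·m, with the wrong sign, where a loose seal would shift it by about 0.08. So tin 1 is quiet, and it goes back on its pad.

>>> step_arm(
  targets="0 0 2 0; 0 0 3 0; 0 0 3 0; 0 0 2 0; 0 0 1.2 0; 0 0 0.6 0; 0 0 0.15 0; 0 0 0 0; 0 0 0 0",
)

```text
time_s: 17.6
tcp_pos: [0.4939, 0.1037, 0.0616]
ee_rot: [[-0.07, -0.998, 0.002], [-0.998, 0.07, 0.001], [-0.001, -0.001, -1.0]]
wrist_force: [-0.4, -0.9, -2.8]
gripper_width: 0.617
gripper_force: 30.0
```

>>> step_arm(
  targets="0 0 0 0; 0 0 0 0; 0 0 0 0; 0 0 0 0; 0 0 -2 0; 0 0 -3.5 0; 3.4 0 -1 0; 3.4 0 0 0; 3.4 0 0 0; 0 0 0 0; 0 0 0 0",
  claw=8.4,
)

```text
time_s: 18.52
tcp_pos: [0.4859, 0.0002, 0.1264]
ee_rot: [[-0.074, -0.997, 0.001], [-0.997, 0.074, 0.0], [-0.0, -0.001, -1.0]]
wrist_force: [-0.0, 1.0, -0.1]
gripper_width: 0.967
gripper_force: 0.0
```

```bash
python3 - <<'E'
from h import *
c=grab('wrist','w4.png');s=sense();print(s['tcp_pos'],s['gripper_width'])
for p in([.493,.104,.086],[.486,.002,.086],[.478,-.1,.086],[.5675,-.0015,.051]):print(np.round(proj(c,p)))
E
```

```text
[0.48625171 0.00110603 0.12639029] 0.9638596459787179
[255. 342.]
[254. 219.]
[255.  55.]
[150. 205.]
```

View pics/w4.png

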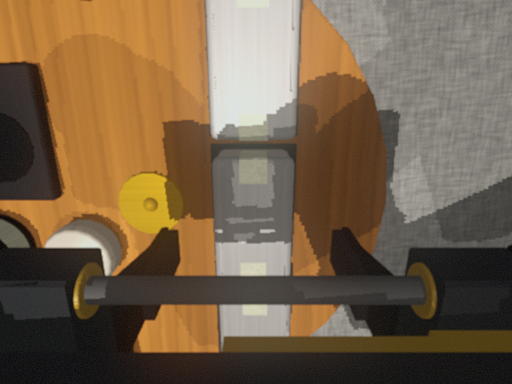

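Tin 2 lies between the fingers with its tapes at (254,168) and (254,275), centred at (254,221) against a prediction of (254,219). I'll lower and grip.

>>> step_arm(
  targets="0 0 3 0; 0 0 2.5 0; 0 0 1 0; 0 0 0 0; 0 0 0 0",
)

```text
time_s: 18.98
tcp_pos: [0.4864, 0.0024, 0.0608]
ee_rot: [[-0.069, -0.998, -0.001], [-0.998, 0.069, -0.001], [0.001, 0.001, -1.0]]
wrist_force: [0.1, -0.6, -0.2]
gripper_width: 0.968
gripper_force: 0.0
```

>>> step_arm(
  targets="0 0 0 0; 0 0 0 0; 0 0 0 0; 0 0 0 0; 0 0 0 0; 0 0 0 0; 0 0 0 0",
  claw=4.5,
)

```text
time_s: 19.57
tcp_pos: [0.4867, 0.0018, 0.0615]
ee_rot: [[-0.07, -0.998, 0.001], [-0.998, 0.07, 0.0], [-0.0, -0.001, -1.0]]
wrist_force: [0.7, 0.1, 1.6]
gripper_width: 0.618
gripper_force: 30.0
```

>>> step_arm(
  targets="0 0 -1 0; 0 0 -3 0; 0 0 -3 0; 0 0 -3 0; 0 0 -2 0; 0 0 0 0; 3.5 0 0 0; 3.5 0 0 0; 0 0 0 0; 0 0 0 0; 0 0 0 0; 0 0 0 0",
)

```text
time_s: 20.57
tcp_pos: [0.4807, -0.0677, 0.18]
ee_rot: [[-0.07, -0.998, -0.002], [-0.998, 0.07, 0.0], [-0.0, 0.002, -1.0]]
wrist_force: [-1.2, -0.2, -3.3]
gripper_width: 0.618
gripper_force: 30.0
```

```bash
python3 m.py
```

```text
21.1167 [ 0.205  0.097  3.262 -0.079 -0.023 -0.006] se [0.122 0.126 0.203 0.011 0.008 0.008]
```

>>> step_arm(
  targets="-3.5 0 0 0; -3.5 0 0 0; 0 0 0 0; 0 0 0 0; 0 0 0 0; 0 0 0 0",
)

```text
time_s: 21.62
tcp_pos: [0.4858, 0.001, 0.181]
ee_rot: [[-0.071, -0.997, -0.001], [-0.997, 0.071, -0.0], [0.0, 0.0, -1.0]]
wrist_force: [0.2, 0.3, -2.5]
gripper_width: 0.616
gripper_force: 30.0
```

```bash
python3 m.py
```

```text
22.1667 [-7.600e-02  9.000e-02  3.021e+00 -9.100e-02  3.300e-02  3.000e-03] se [0.183 0.139 0.181 0.01  0.007 0.009]
```

Tin 2 reads −0.023 against +0.033 N·m, with the right sign, so it looks like the rattler. I'll put it back and do the same with tin 3.

>>> step_arm(
  targets="0 0 2 0; 0 0 3 0; 0 0 3 0; 0 0 2 0; 0 0 1.2 0; 0 0 0.6 0; 0 0 0.15 0; 0 0 0 0; 0 0 0 0",
)

```text
time_s: 22.92
tcp_pos: [0.487, 0.0019, 0.0622]
ee_rot: [[-0.071, -0.998, 0.002], [-0.998, 0.071, 0.001], [-0.001, -0.002, -1.0]]
wrist_force: [-0.4, 0.5, -3.3]
gripper_width: 0.616
gripper_force: 30.0
```

>>> step_arm(
  targets="0 0 0 0; 0 0 0 0; 0 0 0 0; 0 0 0 0; 0 0 -2 0; 0 0 -3.5 0; 3.4 0 -1 0; 3.4 0 0 0; 3.4 0 0 0; 0 0 0 0; 0 0 0 0",
  claw=8.4,
)

```text
time_s: 23.83
tcp_pos: [0.4787, -0.1015, 0.1268]
ee_rot: [[-0.074, -0.997, 0.001], [-0.997, 0.074, 0.0], [-0.0, -0.001, -1.0]]
wrist_force: [-0.3, -0.5, -0.2]
gripper_width: 0.964
gripper_force: 0.0
```

```bash
python3 - <<'E'
from h import *
c=grab('wrist','w5.png');s=sense();print(s['tcp_pos'],s['gripper_width'],s['joints'])
for p in([.493,.104,.086],[.486,.002,.086],[.478,-.1,.086],[.5675,-.0015,.051]):print(np.round(proj(c,p)))
E
```

```text
[ 0.47888908 -0.10058382  0.12672316] 0.9673334363156042 [ 7.19818468e+00  1.45407561e+01 -2.60096141e+01 -8.01023231e-04
 -4.94148618e+01 -1.13375266e+01]
[255. 437.]
[254. 341.]
[255. 218.]
[161. 314.]
```

View pics/w5.png

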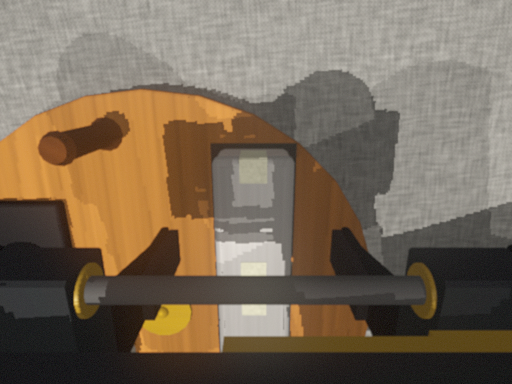

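Tin 3 lies between the fingers with its tapes at (254,168) and (254,275), centred at (254,220). The post at (57,148) is clear.

>>> step_arm(
  targets="0 0 3 0; 0 0 2.5 0; 0 0 1 0; 0 0 0 0; 0 0 0 0",
)

```text
time_s: 24.3
tcp_pos: [0.4791, -0.0993, 0.0614]
ee_rot: [[-0.069, -0.998, -0.001], [-0.998, 0.069, -0.0], [0.0, 0.001, -1.0]]
wrist_force: [-0.1, -0.3, 1.0]
gripper_width: 0.968
gripper_force: 0.0
```

>>> step_arm(
  targets="0 0 0 0; 0 0 0 0; 0 0 0 0; 0 0 0 0; 0 0 0 0; 0 0 0 0; 0 0 0 0",
  claw=4.5,
)

```text
time_s: 24.88
tcp_pos: [0.4795, -0.1001, 0.062]
ee_rot: [[-0.07, -0.998, 0.001], [-0.998, 0.07, 0.0], [-0.0, -0.001, -1.0]]
wrist_force: [0.3, 0.5, 1.7]
gripper_width: 0.618
gripper_force: 30.0
```

>>> step_arm(
  targets="0 0 -1 0; 0 0 -3 0; 0 0 -3 0; 0 0 -3 0; 0 0 -2 0; 0 0 0 0; 3.5 0 0 0; 3.5 0 0 0; 0 0 0 0; 0 0 0 0; 0 0 0 0; 0 0 0 0",
)

```text
time_s: 25.88
tcp_pos: [0.4733, -0.1693, 0.1805]
ee_rot: [[-0.07, -0.998, -0.002], [-0.998, 0.07, 0.001], [-0.0, 0.002, -1.0]]
wrist_force: [-0.1, 0.1, -2.9]
gripper_width: 0.618
gripper_force: 30.0
```

```bash
python3 m.py
```

```text
26.4333 [-0.114 -0.286  2.91  -0.089 -0.     0.013] se [0.144 0.167 0.131 0.007 0.006 0.011]
```

>>> step_arm(
  targets="-3.5 0 0 0; -3.5 0 0 0; 0 0 0 0; 0 0 0 0; 0 0 0 0; 0 0 0 0",
)

```text
time_s: 26.93
tcp_pos: [0.4788, -0.1006, 0.1815]
ee_rot: [[-0.071, -0.997, -0.0], [-0.997, 0.071, -0.0], [0.0, 0.0, -1.0]]
wrist_force: [-0.7, -0.2, -2.7]
gripper_width: 0.62
gripper_force: 30.0
```

```bash
python3 m.py
```

```text
27.4833 [ 3.310e-01  1.800e-02  3.061e+00 -1.020e-01 -1.400e-02  1.000e-03] se [0.186 0.162 0.086 0.008 0.008 0.008]
```

Tin 3 is quiet too (0.000 against −0.014), so tin 2 is the rattler. I'll put tin 3 back, pick up tin 2 and confirm with one more shake.

>>> step_arm(
  targets="0 0 2 0; 0 0 3 0; 0 0 3 0; 0 0 2 0; 0 0 1.2 0; 0 0 0.6 0; 0 0 0.15 0; 0 0 0 0; 0 0 0 0",
)

```text
time_s: 28.23
tcp_pos: [0.4796, -0.1, 0.0627]
ee_rot: [[-0.071, -0.997, 0.002], [-0.997, 0.071, 0.0], [-0.0, -0.002, -1.0]]
wrist_force: [-0.1, 0.2, -4.0]
gripper_width: 0.615
gripper_force: 30.0
```

>>> step_arm(
  targets="0 0 0 0; 0 0 0 0; 0 0 0 0; 0 0 0 0; 0 0 -2 0; 0 0 -3.5 0; -3.4 0 -1 0; -3.4 0 0 0; -3.4 0 0 0; 0 0 0 0; 0 0 0 0",
  claw=8.4,
)

```text
time_s: 29.15
tcp_pos: [0.4864, 0.0032, 0.1275]
ee_rot: [[-0.068, -0.998, 0.001], [-0.998, 0.068, 0.0], [-0.0, -0.001, -1.0]]
wrist_force: [-0.4, 0.1, 0.1]
gripper_width: 0.965
gripper_force: 0.0
```

>>> step_arm(
  targets="0 0 3 0; 0 0 2.5 0; 0 0 1 0; 0 0 0 0; 0 0 0 0",
)

```text
time_s: 29.57
tcp_pos: [0.4859, 0.0008, 0.0618]
ee_rot: [[-0.071, -0.997, -0.001], [-0.997, 0.071, -0.001], [0.001, 0.001, -1.0]]
wrist_force: [-1.1, 0.4, 0.9]
gripper_width: 0.968
gripper_force: 0.0
```

>>> step_arm(
  targets="0 0 0 0; 0 0 0 0; 0 0 0 0; 0 0 0 0; 0 0 0 0; 0 0 0 0; 0 0 0 0",
  claw=4.5,
)

```text
time_s: 30.15
tcp_pos: [0.4866, 0.0017, 0.0625]
ee_rot: [[-0.07, -0.998, 0.001], [-0.998, 0.07, 0.0], [-0.0, -0.001, -1.0]]
wrist_force: [0.9, -0.7, 1.7]
gripper_width: 0.615
gripper_force: 30.0
```

>>> step_arm(
  targets="0 0 -1 0; 0 0 -3 0; 0 0 -3 0; 0 0 -3 0; 0 0 -2 0; 0 0 0 0; 3.5 0 0 0; 3.5 0 0 0; 0 0 0 0; 0 0 0 0; 0 0 0 0; 0 0 0 0",
)

```text
time_s: 31.15
tcp_pos: [0.4807, -0.0676, 0.1811]
ee_rot: [[-0.07, -0.998, -0.002], [-0.998, 0.07, 0.0], [-0.0, 0.002, -1.0]]
wrist_force: [-0.5, 0.4, -3.0]
gripper_width: 0.614
gripper_force: 30.0
```

```bash
python3 m.py
```

```text
31.7 [ 0.341  0.137  3.021 -0.081 -0.03  -0.006] se [0.124 0.177 0.122 0.008 0.009 0.008]
```

>>> step_arm(
  targets="-3.5 0 0 0; -3.5 0 0 0; 0 0 0 0; 0 0 0 0; 0 0 0 0; 0 0 0 0",
)

```text
time_s: 32.2
tcp_pos: [0.4858, 0.001, 0.182]
ee_rot: [[-0.071, -0.997, -0.001], [-0.997, 0.071, -0.0], [0.0, 0.0, -1.0]]
wrist_force: [0.0, 0.3, -3.5]
gripper_width: 0.618
gripper_force: 30.0
```

```bash
python3 m.py
```

```text
32.75 [-0.000e+00 -2.420e-01  3.557e+00 -7.000e-02  6.000e-03 -3.000e-03] se [0.134 0.193 0.169 0.009 0.008 0.011]
```

Confirmed: −0.030 against +0.006, the same direction as before. Next I'll raise tin 2 and carry it beyond the hub.

>>> step_arm(
  targets="0 0 -1.5 0; 0 0 -2.5 0; 0 -1 0 0; 0 -2.5 0 0; 0 -3 0 0; 0 -3 0 0; 0 -3 0 0; 0 -2.5 0 0; 0 -1.5 0 0; 0 -1 0 0; 0 0 0 0; 0 0 0 0",
)

```text
time_s: 33.75
tcp_pos: [0.6605, -0.0108, 0.2204]
ee_rot: [[-0.071, -0.997, -0.003], [-0.997, 0.071, -0.0], [0.0, 0.003, -1.0]]
wrist_force: [-0.8, -0.3, -3.2]
gripper_width: 0.62
gripper_force: 30.0
```

>>> step_arm(
  targets="0 0 0 0; 0 0 0 0; 0 0 0 0; 0 0 0 0; 0 0 0 0; 0 0 0 0",
)

```text
time_s: 34.25
tcp_pos: [0.6604, -0.0107, 0.2224]
ee_rot: [[-0.071, -0.998, 0.0], [-0.998, 0.071, 0.0], [-0.0, -0.0, -1.0]]
wrist_force: [-0.2, 0.1, -3.0]
gripper_width: 0.615
gripper_force: 30.0
```

```bash
python3 - <<'E'
from h import *
c=grab('side','s6.png');s=sense();print(s['tcp_pos'],s['gripper_force'],np.round(s['joint_velocities'],2))
for p in([.493,.104,.086],[.486,.002,.042],[.478,-.1,.086],[.5675,-.0015,.051]):print(np.round(proj(c,p)))
E
```

```text
[ 0.66051099 -0.01068175  0.22229376] 29.99488332308829 [-0.04  0.25  0.05  0.01  0.06 -0.06]
[239. 222.]
[247. 201.]
[254. 163.]
[217. 195.]
```

View pics/s6.png

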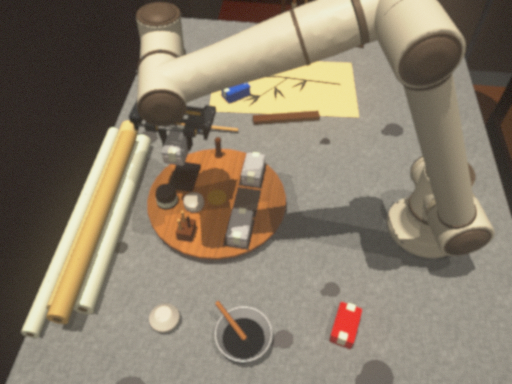

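The side view shows tins 1 and 3 on their pads at (239,224) and (254,165), matching the predictions. Tin 2 is held at (175,148) over the far side, and everything else is in place. I'll hand in.

```bash
python3 -c "
from station import r
print(r.finish_job())"
```

```text
the job is handed in; nothing more can be done
None
```

I handed the job in with the turntable at its half-turn stop, tins 1 and 3 back on their pads, and tin 2, the one that rattled on the wrist-moment readings, held level about 20 cm above the table beyond the hub; the hand-in returned no verdict.

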